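# Refill the citrus pail and hang it back on its hook

## Task

The little steel pail has been taken down from its hook stand to be refilled. Put the lime that lies in front of the sink into the pail while the pail stands on the worktop with its handle folded down; then swing the wire handle upright and hang the pail by the bent eye of the handle in the crook at the end of the stand's hook, lime inside, so that it hangs freely and still and you have let go of it. Do not tip the pail over, and leave the other things on the worktop where they are.

Things in the scene. Friction and masses are not known exactly. Their poses are not given: they have to be found in the camera images.
- pail: Small open steel pail, 120 mm wide over the rim, 137 mm over the two pivot ears, 85 mm high, 88 mm wide at the foot; inside 109 mm wide at the mouth, floor 4 mm thick; 0.25 to 0.4 kg. Origin: centre of its underside; z up through the mouth. The ears are at y = +-64 mm, z = 77 mm; the wire handle (bail) on them is folded towards the pail's -x.
- bail (a joint): Swing of the handle about the line through the ears (parallel to the pail's y, at z = 77 mm), rad. 0: folded on its stop, 10 degrees below level, pointing to the pail's -x; 1.745: upright over the pail; 3.49: folded to +x. The rivets are a little stiff (0.02 N m): the handle stays where it is left, and the pail hangs upright to within about 10 degrees.
- bail_eye (a point): Top middle of the handle, on the wire's axis, 94 mm from the pivot line (171 mm above the foot when upright). 4.4 mm round wire, an arch as wide as the pail; in its middle a narrow eye is bent up, in the plane of the arch and open below: 29 mm wide outside, 21 mm inside, sides straight for 17 mm below the rounded top, then flaring into the arch. Its y axis is the pivot line.
- lime: A green lime, 53 x 46 x 48 mm, 52 g, lying near the front edge of the worktop, in front of the sink (not the one at the back beside the jug). Origin: centre of its underside as it lay at the start; its x axis runs along the 53 mm length.
- lime_middle (a point): The middle of the lime, 24 mm above its origin.
- hook_stand: Fixed hook stand: wooden base board 175 x 130 x 18 mm with a round steel post (8 mm rod) that bends forward at the top into a hook with an upturned tip, pointing to the stand's -x. Origin: on the worktop under the post. The board reaches from 26 mm behind the post (+x) to 150 mm in front of it (-x), 65 mm to each side.
- hook_seat (a point): Top of the rod at the lowest point of the hook, where the handle comes to rest: 90 mm in front of the post (stand's -x), 216 mm above the worktop. The upturned tip (10 mm ball end) stands 21 mm further out, its top 242 mm above the worktop. From the seat back to the post the rod rises 4 mm. Axes: those of the stand.
- yoghurt_pot: Bystander: white yoghurt pot, 72 mm wide, 71 mm high. Origin: centre of underside.
- jam_jar: Bystander: glass jam jar, 76 mm wide, 112 mm high. Origin: centre of underside.
- apple: Bystander: red apple, 72 mm wide, 63 mm high. Origin: centre of underside.
- peeler: Bystander: yellow vegetable peeler lying flat, 170 x 25 x 18 mm (long along its x). Origin: centre of underside.

How it is judged:
By the outcome, as a careful person would: the job done as asked, in the order asked, and still so for the second after the job is handed in, with the robot touching nothing.
It also fails if it takes over 72 s, if anything falls off the work surface, if the arm or the gripper's body presses on something with over 40 N, if the wrist force passes 120 N, or if a joint passes its speed limit or range.

## Robot

A 6-joint arm with a two-finger parallel gripper is mounted at the origin on a cart in front of the work surface, level with it; the furniture and walls round the work are solid. World frame = base frame: x ahead of the robot, y to its left, z up, the work surface at z = 0. Lengths are in m, angles in rad, forces in N, time in s.
With the tool pointing down it reaches from about 0.4 to 0.825 m from the base axis. Payload 7 kg.
Tool frame: the origin (TCP) lies on the centre line of the jaws, within the pads' length; the fingertips stand 19 mm ahead of it and the grasp point (between the pads) is the TCP; z points along the fingers, y is the line along which they close (so a half turn about z gives the same grasp; the last joint's range is limited). The gripper opens to 88 mm and grips with 3 to 60 N. Pads are 19 mm wide; open, the fingers measure 130 mm over their backs; the gripper's body (78 mm by 193 mm) begins 47 mm behind the grasp point.
Start: joints at [1.567, 0.359, 0.012, 0, -1.224, -0.288], TCP at [0.194, 0.646, 0.246] pointing down, gripper open.
Joint ranges: [-3.07, 3.07], [-1.43, 2.12], [-1.02, 1.25], [-3.03, 1.67], [-3.05, -0], [-3.03, 3.03]. Speed limits (rad/s): [2.39, 2.39, 3.01, 3.14, 3.14, 3.14].

## Interface

Orientations are given as [roll, pitch, yaw] about the fixed x, y, z axes, in that order (R = Rz(yaw) Ry(pitch) Rx(roll)).
In Python, from station import arm, imaging, models gives the robot as it stands.
- The arm moves only by the tool play_rows, never from a script. Its arguments are lists of equal length, an entry for each row: "travel": the shift along the tool's x, y, z in units of 25 mm (1.0 is 25 mm), a list of three; "twist": the turn about the tool's z in units of 0.15 rad (1.0 is 0.15 rad). A call has 1 to 8 rows; each row shifts and turns the commanded pose from where the row before left it, along the tool's axes as they then stand; what a row does not reach is not made up. A row lasts 1/8 s, in which the tool goes at most 62.5 mm and 10.7 degrees, less where a joint would pass 70% of its speed; a pose out of reach is approached as far as the arm can. A call with a number of a shift or a turn outside -1 to 1 is refused whole. A call with a gripper value outside its range is refused whole. "fingers" is the opening, from 0 (shut) to 1 (fully open), set as the call begins (left out, the last holds). The fingers move at their own pace and stop on an object; "newtons" is the grip in N (left out, the last holds). Time passes only in rows, so rows that do not move let the fingers close. It gives the time, the measured TCP pose, the force, the opening and the grip force at its end, in the units of the state.
- arm.get_state(): the state, without advancing time (a new reading comes with each control period).
- imaging.grab_frame(name): name is "scene" or "top"; returns a dict with "pixels" (420x560x3 uint8, red, green, blue), "fx", "fy", "cx", "cy" (pixels), "R" (3x3) and "t" (3): a world point X has camera coordinates R X + t. Camera axes: x right, y down, z forward; pixel columns grow to the right and rows downward; lengths in m; the calibration is good to about 2 mm. A picture is of the moment at which its call begins. There is no depth.
- arm.job_done(): hands the job in; it is judged then, once.
Trained networks look in the newest picture that a camera, given by its name, has taken for a name from the list of things; names that differ only in an ending like _2 or _b are one class to them, and where a whole thing is asked for, a point or a joint stands for the part that bears it (a point fixed in the world has none). Each returns a list of dicts, best first, with "confidence" (0 to 1); they miss things now and then, are a little off and sometimes report something else, mostly with a low value. They report only what shows in the picture. A call takes as long as a camera call.
- models.boxes_of(name, camera): "extent" ([centre column, centre row, width, height] in pixels, round what is visible of it).
- models.silhouettes(name, camera): "pixels" (420x560 bool, what is visible of it) and "extent" ([centre column, centre row, width, height] in pixels, round what is visible of it).
The state is a dict: "t": time; "q": joint angles; "qd": joint speeds; "joint_efforts": joint torques, N m; "eef_pos": TCP position; "ee_rot": TCP orientation; "force": force on the tool from outside, world axes, zero at the start; "moment": the same for the moment, N m; "width": finger opening in m; "gripper_force": force on a finger pad.
Only numpy, scipy, OpenCV 4.12 (cv2) and the standard library are available. Lean on these libraries where they do the work, as an engineer would, in place of code of your own. Each camera call takes 0.05 s, during which the arm holds its last target. There are 200 camera calls.

## Working session

There is one attempt and no reset: what is moved stays moved. The work goes in short steps, Python scripts to look and compute and a tool call to move; the robot and the scene stay as the last step left them, time stands still between calls to the robot, and variables do not carry over. Pictures are saved under pics/ and viewed, at most 10 in all, crops included, and the job is handed in when it is done.

Besides the shell and the picture viewer there is one more tool, called as name([rows], argument=value, ...), one row to a line, values as JSON. play_rows: Moves the arm, as the interface text tells. Shifts and turns lie within -1 to 1; 1 stands for 25 mm of shift or 0.15 rad of turn. Its arguments: {"type":"object","properties":{"travel":{"type":"array","items":{"type":"array","items":{"type":"number"}}},"twist":{"type":"array","items":{"type":"number"}},"fingers":{"type":"number"},"newtons":{"type":"number"}},"required":["travel","twist"]}

```bash
ls; mkdir -p pics
cat > h.py <<'E'
import numpy as np, cv2
from station import arm, imaging, models
def grab(c,fn=None):
    f=imaging.grab_frame(c)
    if fn: cv2.imwrite('pics/'+fn,f['pixels'][:,:,::-1])
    return f
def ray(f,u,v):
    R=np.array(f['R']);t=np.array(f['t'])
    d=R.T@np.array([(u-f['cx'])/f['fx'],(v-f['cy'])/f['fy'],1]);return -R.T@t,d/np.linalg.norm(d)
def atz(f,u,v,z):
    o,d=ray(f,u,v);return o+d*(z-o[2])/d[2]
def tri(fs,uvs):
    A=np.zeros((3,3));b=np.zeros(3);L=[]
    for f,(u,v) in zip(fs,uvs):
        o,d=ray(f,u,v);P=np.eye(3)-np.outer(d,d);A+=P;b+=P@o;L.append((P,o))
    x=np.linalg.solve(A,b);return x,[round(float(np.linalg.norm(P@(x-o))),4) for P,o in L]
def proj(f,X):
    c=np.array(f['R'])@np.array(X)+np.array(f['t']);return np.array([f['fx']*c[0]/c[2]+f['cx'],f['fy']*c[1]/c[2]+f['cy']])
E
python3 - <<'E'
from h import *
np.set_printoptions(precision=3,suppress=True)
fs={c:grab(c,c+'0.png') for c in('scene','top')}
for c,f in fs.items(): print(c,-np.array(f['R']).T@np.array(f['t']),f['fx'],np.array(f['R'])[2])
print(arm.get_state())
for n in ['pail','bail','bail_eye','lime','hook_stand','yoghurt_pot','jam_jar','apple','peeler']:
    for c in fs:
        for b in models.boxes_of(n,c)[:3]:
            print(n,c,np.array(b['extent']).round(1),round(b['confidence'],2))
E
```

```text
pics
scene [0.536 1.438 1.464] 531.2683931968439 [-0.026 -0.691 -0.722]
top [0.346 0.169 1.718] 509.2611651267671 [ 0.093  0.003 -0.996]
{'t': 0.1, 'q': array([ 1.567,  0.359,  0.011, -0.   , -1.224, -0.288]), 'qd': array([-0.   , -0.002,  0.004,  0.001, -0.   , -0.   ]), 'joint_efforts': array([ -0.002, -58.417,  29.375,   7.016,   0.01 ,  -0.   ]), 'eef_pos': array([0.194, 0.646, 0.245]), 'ee_rot': array([ 3.14 , -0.   , -0.292]), 'force': array([ 0.854,  0.354, -0.455]), 'moment': array([-0.021, -0.023,  0.011]), 'gripper_force': 0.0, 'width': 0.0879636819859843}
pail scene [282.8 282.6  46.8  42.5] 0.79
pail top [204.5 200.5  42.4  37.8] 0.6
pail top [397.9 230.   14.2   9.8] 0.58
bail scene [281.9 293.8   7.7  -0.2] 0.68
bail_eye scene [303.9 275.    5.    8.3] 0.48
lime scene [299.3 162.1  10.2   9.1] 0.66
hook_stand scene [281.6 225.2  52.5  65. ] 0.9
hook_stand scene [298.5 162.4  12.8  11.3] 0.24
hook_stand top [274.9 209.8  47.1  55.7] 0.81
hook_stand top [342.6 235.9  23.9  20.1] 0.4
yoghurt_pot scene [306.3 191.6  17.2  22. ] 0.63
yoghurt_pot top [341.8 236.   29.   23. ] 0.86
jam_jar scene [300.4 324.9  29.5  27.1] 0.79
jam_jar top [152.1 223.9  26.1  22.1] 0.89
apple scene [308.  212.1  19.3  21.6] 0.69
apple top [303.4 241.5  23.   22.8] 0.91
peeler scene [318.9 243.6   8.8  32.6] 0.62
peeler top [263.2 247.4  49.4   7.2] 0.79
```

Run:
```python
import cv2
s=cv2.imread('pics/scene0.png')[130:360,180:400];t=cv2.imread('pics/top0.png')[130:310,110:430]
cv2.imwrite('pics/sc.png',cv2.resize(s,None,fx=2.6,fy=2.6,interpolation=cv2.INTER_CUBIC))
cv2.imwrite('pics/tc.png',cv2.resize(t,None,fx=2.5,fy=2.5,interpolation=cv2.INTER_CUBIC))
```

```text
(no output)
```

View pics/sc.png

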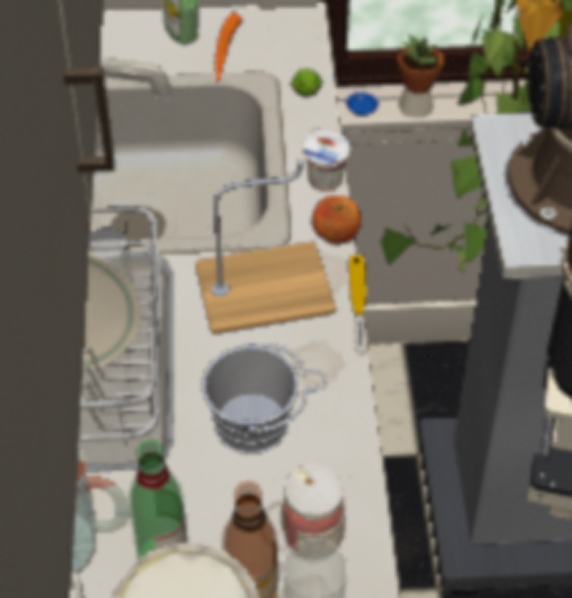

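View pics/tc.png

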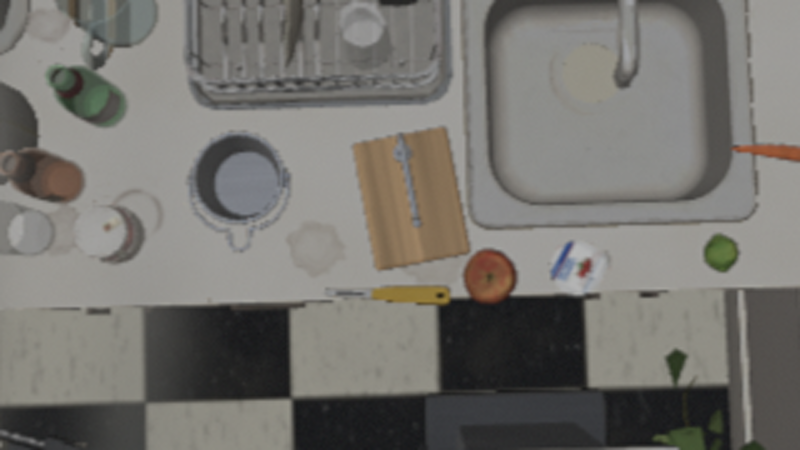

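The scene view shows the stand with its post at crop (220,290) and hook tip at (300,170). The pail's mouth is at (250,375), its eye at (318,380), and the lime at (305,82). In the top view, the post foot is at about (402,145), the hook tip at (417,222), the eye at (240,238) and the lime at (720,252).

Run:
```python
from h import *
np.set_printoptions(precision=3,suppress=True)
fs={c:grab(c) for c in('scene','top')}
S=lambda x,y:(180+x/2.6,130+y/2.6); T=lambda x,y:(110+x/2.5,130+y/2.5)
P={'lime':((305,82),(720,252)),'eye':((320,380),(240,243)),'postfoot':((220,290),(404,148)),'posttop':((219,190),(403,137)),'tip':((299,167),(418,224)),
'apple':((337,218),(490,276)),'yog top':((326,145),(579,265)),'rim':((250,383),(240,180)),'pailfloor':((250,418),(248,184)),'jamlid':((313,490),(108,232))}
for n,(a,b) in P.items(): print(n,*tri([fs['scene'],fs['top']],[S(*a),T(*b)]))
print('board corners z=.018',[atz(fs['top'],*T(*p),.018)[:2] for p in((354,145),(446,127),(469,250),(376,270))])
print('board corners scene',[atz(fs['scene'],*S(*p),.018)[:2] for p in((196,262),(319,243),(334,313),(213,331))])
for n in ['pail','bail','bail_eye','lime','hook_stand']:
  for c in fs:
    for s in models.silhouettes(n,c)[:2]:
        m=s['pixels'];ys,xs=np.nonzero(m); print(n,c,round(s['confidence'],2),m.sum(),xs.mean(),ys.mean(),xs.min(),xs.max(),ys.min(),ys.max())
```

```text
lime [ 0.406 -0.225  0.023] [0.0005, 0.0005]
eye [0.432 0.405 0.081] [0.0015, 0.0015]
postfoot [0.555 0.192 0.012] [0.0035, 0.0035]
posttop [0.547 0.19  0.205] [0.0006, 0.0006]
tip [0.442 0.174 0.226] [0.0007, 0.0007]
apple [0.382 0.082 0.031] [0.0008, 0.0008]
yog top [ 0.391 -0.031  0.068] [0.0018, 0.0018]
rim [0.516 0.404 0.078] [0.0011, 0.0011]
pailfloor [0.518 0.404 0.004] [0.0007, 0.0007]
jamlid [0.452 0.572 0.094] [0.0004, 0.0004]
board corners z=.018 [array([0.564, 0.258]), array([0.585, 0.134]), array([0.418, 0.108]), array([0.395, 0.233])]
board corners scene [array([0.584, 0.144]), array([0.409, 0.118]), array([0.398, 0.247]), array([0.563, 0.27 ])]
pail scene 0.91 1200 275.9625 282.3983333333333 258 294 263 304
pail top 0.79 1088 204.62591911764707 200.28216911764707 185 225 182 219
bail scene 0.42 38 289.8157894736842 283.3421052631579 277 305 262 295
bail top 0.53 279 268.51612903225805 247.08243727598565 241 289 244 251
bail_eye top 0.54 127 397.15748031496065 230.39370078740157 391 403 224 237
lime scene 0.42 102 297.421568627451 160.9313725490196 292 303 156 166
lime top 0.63 180 396.9 230.73333333333332 390 404 223 238
lime top 0.23 1127 204.61579414374447 200.3176574977817 185 225 182 218
hook_stand scene 0.92 1500 280.9753333333333 238.48 256 308 198 257
hook_stand top 0.81 2032 273.7613188976378 208.96555118110237 251 297 181 237
```

play_rows([
  [0,0,-1],
  [0,0,-1],
  [1,1,-1],
  [1,1,0],
  [1,1,0],
  [1,1,0],
  [1,1,0],
  [1,1,0],
], twist=[-1,-0.95,0,0,0,0,0,0], fingers=1, newtons=15)

```text
t: 2.6
eef_pos: [0.345, 0.4956, 0.3207]
ee_rot: [-3.141, -0.0, 0.001]
force: [-0.4, -0.1, -0.9]
width: 0.0877
gripper_force: 0.0
```

Run:
```python
from h import *
np.set_printoptions(precision=3,suppress=True)
# use initial images: overlay bail model for several yaws to judge pail yaw
fs={c:imaging.grab_frame(c) for c in('scene','top')}
for c in fs: fs[c]['pixels']=cv2.imread(f'pics/{c}0.png')[:,:,::-1]
def cloud(yaw,cx,cy):
    c,s=np.cos(yaw),np.sin(yaw);pts=[]
    for p in [(0,.064,.077),(0,-.064,.077),(-.0926,0,.0607),(-.0926+.012,.0123,.063),(-.0926+.012,-.0123,.063),(-.065,.0123,.066),(-.065,-.0123,.066)]:
        pts.append((cx+c*p[0]-s*p[1],cy+s*p[0]+c*p[1],p[2]))
    return pts
out=[]
for c in fs:
    im=cv2.imread(f'pics/{c}0.png');k=9
    u0,v0=(250,255) if c=='scene' else (178,175)
    cr=cv2.resize(im[v0:v0+60,u0:u0+60],None,fx=k,fy=k,interpolation=cv2.INTER_CUBIC)[:, :400+140]
    for yaw,col in((0,(0,0,255)),(.2,(0,200,0)),(-.2,(255,0,0))):
        for p in cloud(yaw,.517,.404):
            q=(proj(fs[c],p)-[u0,v0]+.5)*k;cv2.circle(cr,tuple(int(a) for a in q),3,col,-1)
    out.append(cv2.resize(cr,(400,400)))
cv2.imwrite('pics/yaw.png',np.hstack(out))
```

```text
(no output)
```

View pics/yaw.png

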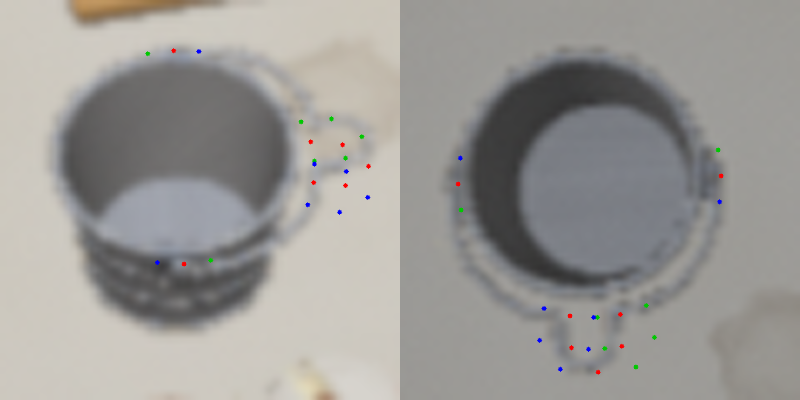

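The overlay has the folded eye at about (372,148) on the left (scene) and (587,372) on the right (top). That is near yaw 0, but the handle may sit closer to level than the model does. I'll triangulate these points while moving on to the lime.

Run:
```python
from h import *
np.set_printoptions(precision=4,suppress=True)
fs={c:imaging.grab_frame(c) for c in('scene','top')}
k=400/60
S=lambda x,y:(250+x/k-.5,255+y/k-.5); T=lambda x,y:(178+(x-400)/k-.5,175+y/k-.5)
for n,a,b in [('tip',(370,148),(587,371)),('eyemid',(335,145),(588,345)),('rimL/-y..',(175,52),(703,172)),('rim near+y',(172,257),(460,172)),('rim -x',(296,152),(582,285)),('rim +x',(54,152),(580,55)),('floor c',(175,215),(605,188))]:
    print(n,*tri([fs['scene'],fs['top']],[S(*a),T(*b)]))
```

```text
tip [0.4242 0.4067 0.0793] [0.0001, 0.0001]
eyemid [0.4389 0.4055 0.0808] [0.0023, 0.0023]
rimL/-y.. [0.5174 0.348  0.0863] [0.0009, 0.0009]
rim near+y [0.5225 0.4664 0.0808] [0.0, 0.0]
rim -x [0.463  0.4084 0.0816] [0.0027, 0.0027]
rim +x [0.5771 0.4064 0.0865] [0.0, 0.0]
floor c [0.5188 0.4036 0.0267] [0.0008, 0.0008]
```

play_rows([
  [0.6,1,0],
  [0.6,1,0],
  [0.6,1,0],
  [0.6,1,0],
  [0,1,0],
  [0,1,0],
  [0,1,0],
  [0,1,0],
], twist=[0,0,0,0,0,0,0,0])

```text
t: 3.8
eef_pos: [0.4041, 0.2951, 0.3207]
ee_rot: [-3.141, -0.0, 0.001]
force: [-0.7, -0.5, 0.1]
width: 0.0876
gripper_force: 0.0
```

play_rows([
  [0,1,0],
  [0,1,0],
  [0,1,0],
  [0,1,0],
  [0,1,0],
  [0,1,0],
  [0,1,0],
  [0,1,0],
], twist=[0,0,0,0,0,0,0,0])

```text
t: 4.8
eef_pos: [0.4044, 0.0949, 0.3206]
ee_rot: [-3.142, -0.0, 0.001]
force: [-0.7, 0.4, -1.2]
width: 0.0877
gripper_force: 0.0
```

play_rows([
  [0,1,0],
  [0,1,0],
  [0,1,0],
  [0,1,0],
  [0,1,0],
  [0,1,0],
  [0,1,0],
  [0,1,0],
], twist=[0,0,0,0,0,0,0,0])

```text
t: 5.8
eef_pos: [0.4042, -0.1049, 0.3206]
ee_rot: [-3.142, -0.0, 0.001]
force: [-1.0, 0.6, 0.4]
width: 0.0882
gripper_force: 0.0
```

play_rows([
  [0.04,1,0],
  [0,1,0],
  [0,1,1],
  [0,1,1],
  [0,0.8,1],
  [0,0,1],
  [0,0,1],
  [0,0,1],
], twist=[0,0,0,0,0,0,0,0])

```text
t: 6.8
eef_pos: [0.4051, -0.2242, 0.1698]
ee_rot: [3.142, 0.0, 0.0]
force: [0.3, -0.3, -0.7]
width: 0.088
gripper_force: 0.0
```

play_rows([
  [0,0,1],
  [0,0,1],
  [0,0,1],
  [0,0,1],
  [0,0,0.8],
  [0,0,0.5],
  [0,0,0.5],
  [0,0,0],
], twist=[0,0,0,0,0,0,0,0])

```text
t: 7.8
eef_pos: [0.4053, -0.2235, 0.025]
ee_rot: [-3.141, 0.001, 0.001]
force: [0.3, 0.1, 0.2]
width: 0.0875
gripper_force: 0.0
```

Run:
```python
from h import *
np.set_printoptions(precision=4,suppress=True)
a=[]
for c in('scene','top'):
    f=grab(c,c+'1.png'); p=proj(f,arm.get_state()['eef_pos']);u,v=int(p[0])-30,int(p[1])-30
    a.append(cv2.resize(f['pixels'][max(v,0):v+60,u:u+60,::-1],(400,400),interpolation=cv2.INTER_CUBIC)); print(c,p)
cv2.imwrite('pics/l.png',np.hstack(a))
```

```text
scene [297.4557 161.2413]
top [397.8204 230.5257]
```

View pics/l.png

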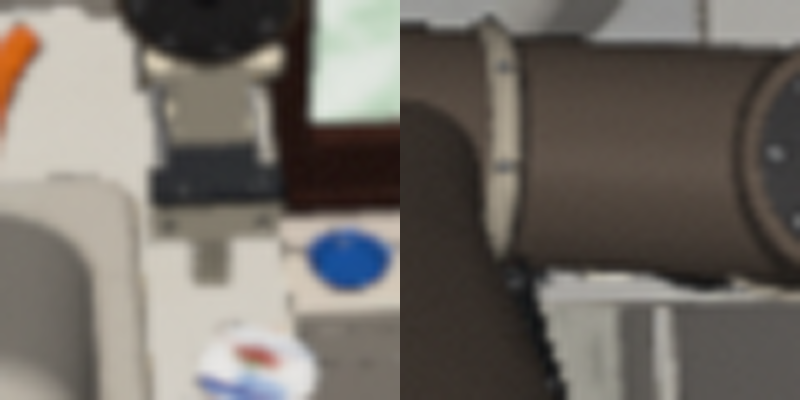

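The gripper is around the lime: one finger shows at (210,260) on the left, and the lime is hidden behind it. I'll close and lift.

play_rows([
  [0,0,0],
  [0,0,0],
  [0,0,0],
  [0,0,0],
  [0,0,0],
  [0,0,0],
  [0,0,0],
  [0,0,0],
], twist=[0,0,0,0,0,0,0,0], fingers=0.3, newtons=12)

```text
t: 8.9
eef_pos: [0.4059, -0.2234, 0.0256]
ee_rot: [3.142, -0.0, 0.001]
force: [-0.7, 0.1, 1.9]
width: 0.0445
gripper_force: 12.0
```

play_rows([
  [0,0,-0.3],
  [0,0,-1],
  [0,0,-1],
  [0,0,-1],
  [0,0,-1],
  [0,0,-1],
  [0,0,-1],
  [0,0,-1],
], twist=[0,0,0,0,0,0,0,0])

```text
t: 9.9
eef_pos: [0.4054, -0.2233, 0.2093]
ee_rot: [-3.141, -0.0, 0.001]
force: [0.5, -0.3, -0.5]
width: 0.0446
gripper_force: 12.0
```

play_rows([
  [0,0,-1],
  [0,-1,-1],
  [0,-1,-1],
  [0,-1,-1],
  [0,-1,0],
  [0,-1,0],
  [0,-1,0],
  [0,-1,0],
], twist=[0,0,0,0,0,0,0,0])

```text
t: 10.9
eef_pos: [0.4052, -0.0477, 0.3085]
ee_rot: [-3.141, -0.0, 0.001]
force: [0.7, -0.8, -1.1]
width: 0.0443
gripper_force: 12.0
```

play_rows([
  [0,-1,0],
  [0,-1,0],
  [0,-1,0],
  [0,-1,0],
  [0.5,-1,0],
  [0.5,-1,0],
  [0.5,-1,0],
  [0.5,-1,0],
], twist=[0,0,0,0,0,0,0,0])

```text
t: 11.9
eef_pos: [0.4566, 0.1533, 0.3078]
ee_rot: [3.141, 0.0, 0.001]
force: [-0.3, 0.2, -0.1]
width: 0.0442
gripper_force: 12.0
```

play_rows([
  [0.5,-1,0],
  [0.5,-1,0],
  [0.5,-1,0],
  [0.5,-1,0],
  [0.5,-1,0],
  [0,-1,0],
  [0,-1,0],
  [0,-1,0],
], twist=[0,0,0,0,0,0,0,0])

```text
t: 12.9
eef_pos: [0.5176, 0.3533, 0.3082]
ee_rot: [-3.141, -0.0, 0.001]
force: [0.2, 0.6, -0.2]
width: 0.0446
gripper_force: 12.0
```

play_rows([
  [0.08,-1,0],
  [0,-1,0],
  [0,-0.16,1],
  [0,0,1],
  [0,0,1],
  [0,0,1],
  [0,0,1],
  [0,0,1],
], twist=[0,0,0,0,0,0,0,0])

```text
t: 13.9
eef_pos: [0.5199, 0.4066, 0.1573]
ee_rot: [-3.141, -0.0, 0.001]
force: [1.1, 0.2, -0.7]
width: 0.0444
gripper_force: 12.0
```

play_rows([
  [0,0,1],
  [0,0,0.8],
  [0,0,0.6],
  [0,0,0],
  [0,0,0],
], twist=[0,0,0,0,0])

```text
t: 14.52
eef_pos: [0.5203, 0.4063, 0.0989]
ee_rot: [-3.141, -0.001, 0.001]
force: [0.5, -0.4, 0.1]
width: 0.0446
gripper_force: 12.0
```

Run:
```python
from h import *
np.set_printoptions(precision=4,suppress=True)
f=grab('scene','scene2.png'); print(arm.get_state()['eef_pos'])
cv2.imwrite('pics/s2.png',cv2.resize(f['pixels'][190:330,210:370,::-1],None,fx=4,fy=4,interpolation=cv2.INTER_CUBIC))
```

```text
[0.5203 0.4063 0.0991]
```

View pics/s2.png

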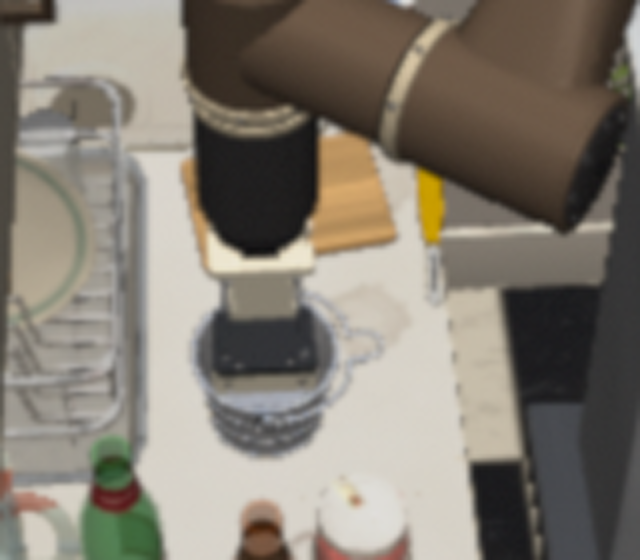

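The gripper is centred over the pail mouth at about (265,350) and the handle is still folded at (360,340). I'll release the lime and go to the eye.

play_rows([
  [0,0,0],
  [0,0,0],
  [0,0,0],
  [0,0,0],
  [0,0,0],
  [0,0,-1],
  [0,0,-1],
  [0,0,-1],
], twist=[0,0,0,0,0,0,0,0], fingers=0.65)

```text
t: 15.58
eef_pos: [0.5198, 0.4056, 0.1737]
ee_rot: [3.141, 0.0, 0.001]
force: [0.9, 0.0, -0.3]
width: 0.0571
gripper_force: 0.0
```

play_rows([
  [-1,0,0],
  [-1,0,0],
  [-1,0,0],
  [-1,0,0],
  [-1,0,0],
  [-1,0,0],
  [0,0,0],
], twist=[0,0,0,0,0,0,0], fingers=0.8)

```text
t: 16.45
eef_pos: [0.3687, 0.4056, 0.1735]
ee_rot: [-3.141, -0.0, 0.002]
force: [1.1, 0.7, 0.6]
width: 0.07
gripper_force: 0.0
```

Run:
```python
from h import *
a=[]
for c,(u,v) in (('scene',(245,250)),('top',(175,170))):
    f=grab(c,c+'3.png'); a.append(cv2.resize(f['pixels'][v:v+65,u:u+65,::-1],(400,400),interpolation=cv2.INTER_CUBIC))
cv2.imwrite('pics/s3.png',np.hstack(a))
```

```text
(no output)
```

View pics/s3.png

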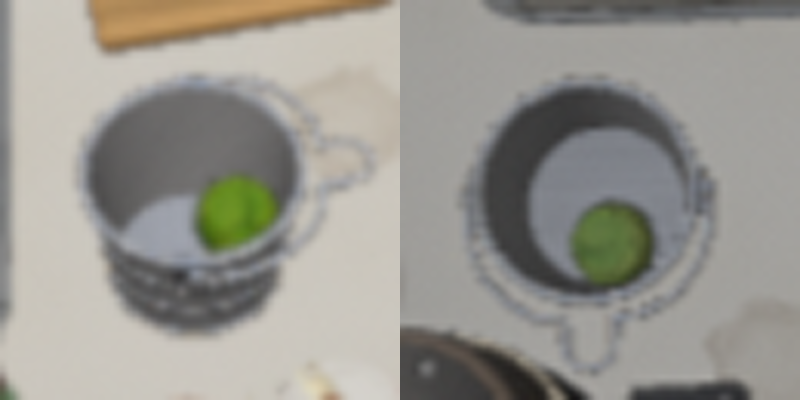

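The lime is inside the pail at (235,215) left and (612,242) right. The handle eye is free, with its tip at (370,160) and (587,372).

play_rows([
  [1,-0.04,0],
  [1,0,0],
  [0.6,0,0.5],
  [0,0,1],
  [0,0,1],
  [0,0,0.6],
  [0,0,0.3],
  [0,0,0],
], twist=[0,0,0,0,0,0,0,0], fingers=0.68)

```text
t: 17.55
eef_pos: [0.4349, 0.4066, 0.0878]
ee_rot: [3.141, 0.0, 0.001]
force: [0.6, 0.1, 0.7]
width: 0.0601
gripper_force: 0.0
```

play_rows([
  [0,0,0],
  [0,0,0],
  [0,0,0],
  [0,0,0],
  [0,0,0],
  [0,0,0],
  [0,0,0],
], twist=[0,0,0,0,0,0,0], fingers=0.2, newtons=5)

```text
t: 18.42
eef_pos: [0.4349, 0.4067, 0.0881]
ee_rot: [-3.141, -0.0, 0.001]
force: [-0.5, 1.3, 0.4]
width: 0.0291
gripper_force: 5.0
```

play_rows([
  [0.03,0,-0.44],
  [0.09,0,-0.43],
  [0.14,0,-0.42],
  [0.2,0,-0.4],
  [0.25,0,-0.36],
  [0.29,0,-0.34],
], twist=[0,0,0,0,0,0])

```text
t: 19.18
eef_pos: [0.4602, 0.4065, 0.1483]
ee_rot: [3.141, 0.0, 0.001]
force: [0.8, 1.1, -2.2]
width: 0.0295
gripper_force: 5.3
```

play_rows([
  [0.34,0,-0.29],
  [0.36,0,-0.25],
  [0.4,0,-0.2],
  [0.42,0,-0.14],
  [0.43,0,-0.09],
  [0.44,0,-0.03],
  [0,0,0],
], twist=[0,0,0,0,0,0,0])

```text
t: 20.05
eef_pos: [0.5204, 0.4065, 0.1724]
ee_rot: [3.141, 0.0, -0.0]
force: [0.2, -0.2, -3.4]
width: 0.0288
gripper_force: 5.3
```

Run:
```python
from h import *
f=grab('scene','scene4.png');print(arm.get_state()['force'],arm.get_state()['moment'])
cv2.imwrite('pics/s4.png',cv2.resize(f['pixels'][215:315,230:340,::-1],None,fx=5,fy=5,interpolation=cv2.INTER_CUBIC))
```

```text
[ 0.39926704 -0.15088119 -2.99583024] [-0.06764573 -0.04816451 -0.014675  ]
```

View pics/s4.png

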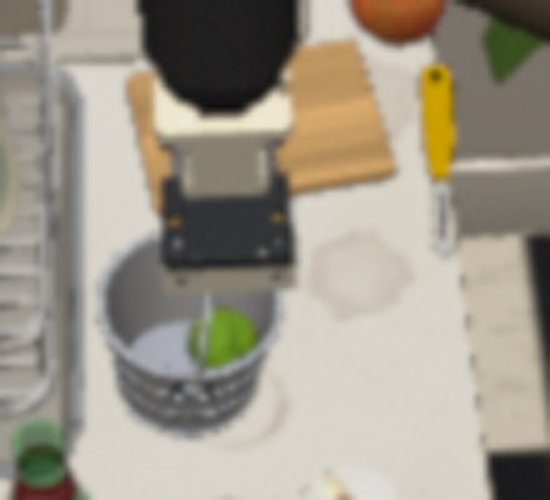

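The handle now stands upright, its wire at (205,330) and the eye in the fingers, and the lime is in the pail at (222,335). I'll regrip 6 mm lower and firmly.

play_rows([
  [0,0,0],
  [0,0,0],
  [0,0,0.12],
  [0,0,0.12],
  [0,0,0],
  [0,0,0],
], twist=[0,0,0,0,0,0], fingers=0.43)

```text
t: 20.85
eef_pos: [0.5197, 0.4067, 0.1668]
ee_rot: [3.142, -0.0, 0.001]
force: [0.2, 0.6, 1.3]
width: 0.0377
gripper_force: 0.0
```

play_rows([
  [0,0,0],
  [0,0,0],
  [0,0,0],
  [0,0,0],
  [0,0,0],
  [0,0,0],
], twist=[0,0,0,0,0,0], fingers=0.2, newtons=45)

```text
t: 21.6
eef_pos: [0.5196, 0.4066, 0.1669]
ee_rot: [3.141, 0.0, 0.001]
force: [-1.2, -1.8, 0.3]
width: 0.0258
gripper_force: 42.7
```

play_rows([
  [0,0,-0.2],
  [0,0,-0.4],
  [0,0,-0.6],
  [0,0,-0.6],
  [0,0,-0.2],
  [0,0,0],
], twist=[0,0,0,0,0,0])

```text
t: 22.35
eef_pos: [0.5197, 0.4068, 0.2174]
ee_rot: [-3.141, -0.0, 0.001]
force: [-0.0, 0.2, -3.4]
width: 0.0255
gripper_force: 42.5
```

Run:
```python
from h import *
s=arm.get_state();print(s['force'],s['moment'],s['eef_pos'],s['width'])
a=[]
for c,(u,v) in (('scene',(230,230)),('top',(165,165))):
    f=grab(c,c+'5.png'); a.append(cv2.resize(f['pixels'][v:v+80,u:u+80,::-1],(400,400),interpolation=cv2.INTER_CUBIC))
cv2.imwrite('pics/s5.png',np.hstack(a))
```

```text
[-0.03081136  0.23493083 -3.43712334] [ 0.00577045  0.07440007 -0.01814212] [0.51966159 0.40680523 0.21741721] 0.025519967261179395
```

View pics/s5.png

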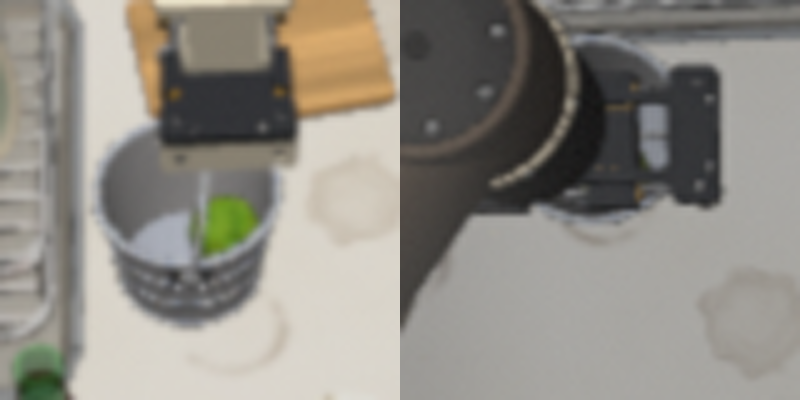

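The pail is lifted level with the lime inside; its rim is at (185,200) on the left. The force of 3.4 N matches its weight. Next is the carry to a point in front of the hook tip.

play_rows([
  [-0.4,0,-0.2],
  [-0.7,0.2,-0.2],
  [-0.8,0.4,-0.2],
  [-0.8,0.6,-0.2],
  [-0.8,0.7,-0.2],
  [-0.6,0.7,-0.2],
  [-0.4,0.7,-0.2],
  [-0.14,0.7,0],
], twist=[0,0,0,0,0,0,0,0])

```text
t: 23.45
eef_pos: [0.4033, 0.306, 0.2531]
ee_rot: [-3.14, -0.002, 0.002]
force: [0.5, 0.5, 0.6]
width: 0.0194
gripper_force: 0.0
```

play_rows([
  [0,0.7,0],
  [0,0.8,0],
  [0,0.9,0],
  [0,0.9,0],
  [0,0.8,0],
  [0,0.7,0],
  [0,0.5,0],
  [0,0.22,0],
], twist=[0,0,0,0,0,0,0,0])

```text
t: 24.45
eef_pos: [0.4039, 0.1679, 0.2519]
ee_rot: [-3.141, -0.0, 0.0]
force: [0.2, 0.1, -0.7]
width: 0.0175
gripper_force: 0.0
```

play_rows([
  [0,0,0],
  [0,0,0],
  [0,0,0],
  [0,0,0],
  [0,0,0],
  [0,0,0],
  [0,0,0],
  [0,0,0],
], twist=[-0.25,-0.25,-0.25,-0.25,0,0,0,0])

```text
t: 25.45
eef_pos: [0.4038, 0.1686, 0.2518]
ee_rot: [-3.142, -0.0, 0.151]
force: [-0.4, 0.0, -0.3]
width: 0.0179
gripper_force: 0.0
```

Run:
```python
from h import *
s=arm.get_state();print(s['force'],s['moment'],s['eef_pos'],s['width'],s['ee_rot'])
a=[]
for c,(u,v) in (('scene',(235,170)),('top',(225,170))):
    f=grab(c,c+'6.png'); a.append(cv2.resize(f['pixels'][v:v+80,u:u+80,::-1],(400,400),interpolation=cv2.INTER_CUBIC))
    if c=='scene': print(proj(f,s['eef_pos']+[0,0,.004]),proj(f,[.463,.1775,.216]),proj(f,[.442,.1744,.240]))
cv2.imwrite('pics/s6.png',np.hstack(a))
```

```text
[-0.40780405  0.01730952 -0.28878846] [-0.04563526  0.03050867  0.01496536] [0.40381072 0.16862309 0.25182707] 0.0178872515134992 [-3.14157895e+00 -7.67703447e-05  1.50522241e-01]
[306.88352126 186.05100826] [289.11116116 197.21992579] [295.39872029 191.16309531]
```

View pics/s6.png

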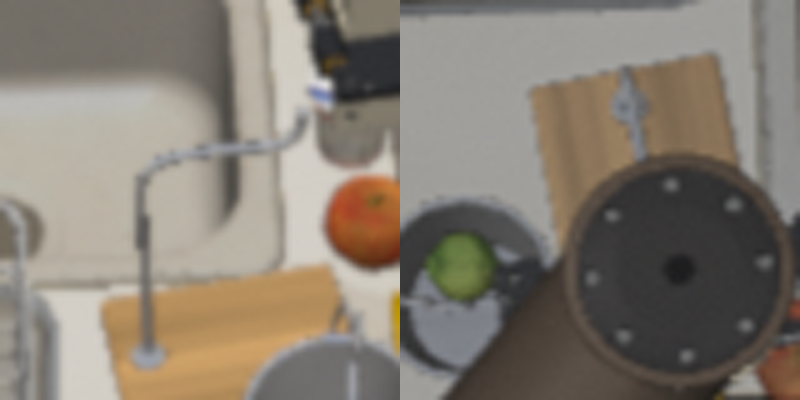

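The eye has slipped out of the fingers: width is 18 mm with no grip force. The pail stands near the board at (470,285) on the right with the lime inside and the handle up. I'll clear the arm and measure again.

play_rows([
  [0,0,-1],
  [0,0,-1],
  [0,0.5,-1],
  [0,1,-1],
  [0,1,0],
  [0,1,0],
  [0,1,0],
  [0,1,0],
], twist=[0,0,0,0,0,0,0,0], fingers=0.7)

```text
t: 26.55
eef_pos: [0.4244, 0.0318, 0.3519]
ee_rot: [-3.141, -0.0, 0.151]
force: [-0.1, 0.2, 0.8]
width: 0.0613
gripper_force: 0.0
```

Run:
```python
from h import *
s=arm.get_state();print(s['eef_pos'],s['ee_rot'])
a=[]
for c,(u,v) in (('scene',(245,220)),('top',(195,175))):
    f=grab(c,c+'7.png'); a.append(cv2.resize(f['pixels'][v:v+100,u:u+66,::-1],(396,600),interpolation=cv2.INTER_CUBIC))
    for n in('pail','lime','hook_stand'):
        for m in models.silhouettes(n,c)[:2]:
            ys,xs=np.nonzero(m['pixels']);print(c,n,round(m['confidence'],2),len(xs),xs.mean().round(1),ys.mean().round(1),xs.min(),xs.max(),ys.min(),ys.max())
cv2.imwrite('pics/s7.png',np.hstack(a))
```

```text
[0.42443316 0.03182307 0.35191956] [-3.14149634e+00 -2.97907125e-04  1.50718347e-01]
scene pail 0.89 1017 302.1 254.7 284 318 234 276
scene pail 0.29 293 308.8 214.0 300 318 205 223
scene lime 0.44 81 296.4 259.5 290 302 256 263
scene hook_stand 0.75 1228 277.5 236.1 255 304 191 257
top pail 0.95 953 237.0 227.9 217 257 209 245
top lime 0.59 168 237.1 222.7 230 244 216 229
top hook_stand 0.57 1722 272.0 205.2 251 294 181 236
```

View pics/s7.png

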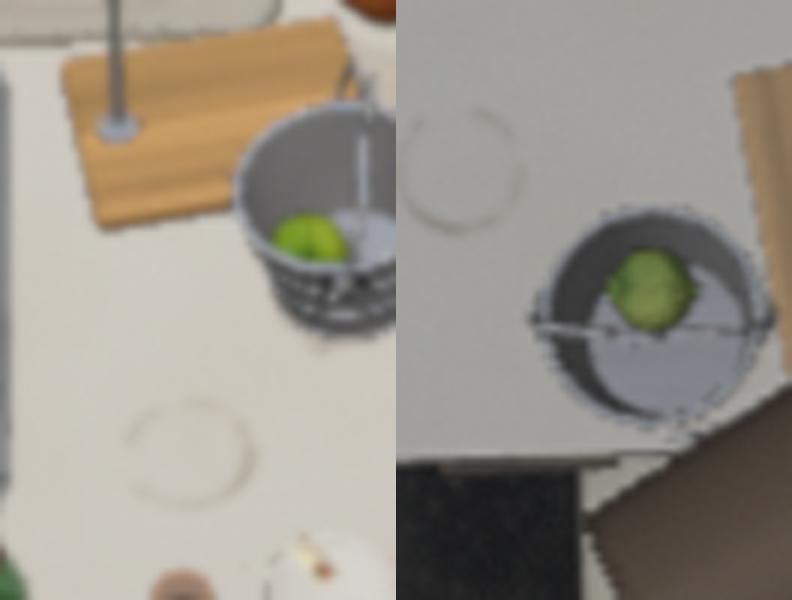

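The pail stands upright: rim centre at about (652,313) on the right, ears at (537,322) and (770,320), lime at (652,288), and the handle wire up at (362,150) on the left. I've now viewed my ten pictures, so I'll continue from numbers alone.

```bash
cat > fit.py <<'E'
from h import *
from scipy.optimize import minimize
def wire(cx,cy,yaw,th,z0=0.0):
    # th: handle angle from upright (+ leans to pail +x)
    e=[];a=np.linspace(0,1,40)
    Y=np.concatenate([.064*np.cos(a*np.pi/2*.80)]);Zr=.067*np.sin(a*np.pi/2*.80)/np.sin(np.pi/2*.8)
    arc=[(s*y,z) for y,z in zip(Y,Zr) for s in(1,-1)]
    leg=[(s*.0123,z) for z in np.linspace(.067,.082,10) for s in(1,-1)]
    top=[(.0123*np.cos(b),.0817+.0123*np.sin(b)) for b in np.linspace(0,np.pi,16)]
    P=[(np.sin(th)*r,y,.077+z0+np.cos(th)*r) for y,r in arc+leg+top]
    c,s=np.cos(yaw),np.sin(yaw);return np.array([(cx+c*x-s*y,cy+s*x+c*y,z) for x,y,z in P])
def projs(f,X):
    c=X@np.array(f['R']).T+np.array(f['t']);return c[:,:2]/c[:,2:]*[f['fx'],f['fy']]+[f['cx'],f['cy']]
E
python3 - <<'E'
from fit import *
np.set_printoptions(precision=4,suppress=True)
fs={c:imaging.grab_frame(c) for c in('scene','top')}
S=lambda x,y:(245+x/6-.5,220+y/6-.5); T=lambda x,y:(195+(x-396)/6-.5,175+y/6-.5)
iS=lambda p:(p-[245,220]+.5)*6; iT=lambda p:(p-[195,175]+.5)*6+[396,0]
print('rim c',atz(fs['top'],*T(652,313),.085),'rim L/R',atz(fs['top'],*T(548,313),.085),atz(fs['top'],*T(760,313),.085))
print('ears',atz(fs['top'],*T(537,320),.077),atz(fs['top'],*T(770,320),.077))
c=atz(fs['top'],*T(652,313),.085)
e=(atz(fs['top'],*T(537,320),.077)+atz(fs['top'],*T(770,320),.077))/2
print('pail bbox tri (rim from scene 235..?)')
for th in(-.3,-.15,0,.15,.3):
    W=wire(e[0],e[1],0,th); ey=W[-8]
    print(th,'eye scene',iS(projs(fs['scene'],W[-8:-7])[0]),'top',iT(projs(fs['top'],W[-8:-7])[0]))
for n,p in (('near ear',(0,.064)),('far ear',(0,-.064))): print(n,iS(proj(fs['scene'],[e[0],e[1]+p[1],.077])),iT(proj(fs['top'],[e[0],e[1]+p[1],.077])))
print('scene rim centre',iS(proj(fs['scene'],[c[0],c[1],.085])))
E
```

```text
rim c [0.432  0.3042 0.085 ] rim L/R [0.4337 0.3598 0.085 ] [0.4302 0.2464 0.085 ]
ears [0.4305 0.3667 0.077 ] [0.4267 0.2415 0.077 ]
pail bbox tri (rim from scene 235..?)
-0.3 eye scene [395.2399  89.2329] top [642.53   366.1565]
-0.15 eye scene [370.0869  86.4251] top [641.3804 338.8478]
0 eye scene [344.2015  86.1897] top [640.5747 311.0605]
0.15 eye scene [318.232   88.5378] top [640.1338 283.5308]
0.3 eye scene [292.8295  93.4086] top [640.0678 256.984 ]
near ear [349.6628 289.2514] [534.472  323.6227]
far ear [333.1936 112.4581] [772.504  316.3764]
scene rim centre [335.4843 189.8795]
```

Run:
```python
from h import *
f=imaging.grab_frame('scene')
for z in(.105,.115,.125,.135,.145): 
    q=[(proj(f,[.5197+dx,.4068+dy,z])-[230,230]+.5)*5 for dx,dy in((0,0),(0,.06),(0,-.06),(.06,0),(-.06,0))]; print(z,[tuple(a.round(0)) for a in q])
q=[(proj(f,[.5197+dx,.4068+dy,z])-[230,230]+.5)*5 for z in(.03,.04,.05) for dx,dy in((0,.044),)];print(q)
```

```text
0.105 [(np.float64(229.0), np.float64(218.0)), (np.float64(233.0), np.float64(295.0)), (np.float64(226.0), np.float64(145.0)), (np.float64(135.0), np.float64(222.0)), (np.float64(323.0), np.float64(214.0))]
0.115 [(np.float64(229.0), np.float64(209.0)), (np.float64(233.0), np.float64(286.0)), (np.float64(225.0), np.float64(135.0)), (np.float64(135.0), np.float64(213.0)), (np.float64(323.0), np.float64(205.0))]
0.125 [(np.float64(229.0), np.float64(199.0)), (np.float64(232.0), np.float64(276.0)), (np.float64(225.0), np.float64(125.0)), (np.float64(134.0), np.float64(203.0)), (np.float64(323.0), np.float64(195.0))]
0.135 [(np.float64(228.0), np.float64(189.0)), (np.float64(232.0), np.float64(267.0)), (np.float64(225.0), np.float64(115.0)), (np.float64(133.0), np.float64(193.0)), (np.float64(324.0), np.float64(185.0))]
0.145 [(np.float64(228.0), np.float64(179.0)), (np.float64(232.0), np.float64(257.0)), (np.float64(225.0), np.float64(106.0)), (np.float64(132.0), np.float64(183.0)), (np.float64(324.0), np.float64(175.0))]
[array([233.86121706, 343.21342949]), array([233.61279006, 334.3007289 ]), array([233.36225803, 325.31250699])]
```

Checking the numbers shows why it slipped. The pail was pushed 26 mm in +x during the swing, so the lift started on a slanted handle. The pail now stands at (0.430, 0.304) with the handle about 0.11 rad short of upright and the eye near (0.419, 0.304, 0.170). I'll regrip deeper and with 60 N.

play_rows([
  [0,0,0],
  [0,-1,0],
  [0,-1,0],
  [0,-1,0],
  [0,-1,0],
  [0,-1,0],
  [0,-1,0],
  [0,-1,0],
], twist=[1,0,0,0,0,0,0,0])

```text
t: 28.1
eef_pos: [0.4241, 0.2088, 0.3518]
ee_rot: [3.142, -0.0, 0.001]
force: [0.5, -0.4, 0.1]
width: 0.0614
gripper_force: 0.0
```

play_rows([
  [-0.18,-1,0],
  [0,-1,0],
  [0,-1,0],
  [0,-0.88,0],
  [0,0,1],
  [0,0,1],
  [0,0,1],
  [0,0,0.8],
], twist=[0,0,0,0,0,0,0,0])

```text
t: 29.1
eef_pos: [0.4197, 0.3051, 0.2556]
ee_rot: [3.141, 0.001, 0.001]
force: [0.4, -0.3, 0.5]
width: 0.0614
gripper_force: 0.0
```

Run:
```python
from h import *
s=arm.get_state();print(s['eef_pos'],s['ee_rot'],s['t'])
f=grab('scene','scene8.png');g=cv2.imread('pics/scene7.png')[:,:,::-1]
# has the pail stayed? compare foot area between 7 and 8
for m in models.silhouettes('pail','scene')[:1]:
    ys,xs=np.nonzero(m['pixels']);print(len(xs),xs.min(),xs.max(),ys.min(),ys.max())
print(np.abs(f['pixels'][250:280,275:325].astype(int)-g[250:280,275:325]).mean())
```

```text
[0.41968303 0.30509916 0.25563519] [3.14086689e+00 5.53620917e-04 6.44566975e-04] 29.1
1185 284 319 232 277
3.4651111111111113
```

play_rows([
  [0,0,1],
  [0,0,1],
  [0,0,1],
  [0,0,0.5],
  [0,0,0.2],
  [0,0,0],
], twist=[0,0,0,0,0,0])

```text
t: 29.95
eef_pos: [0.42, 0.305, 0.1649]
ee_rot: [-3.141, -0.0, 0.001]
force: [-0.3, -0.0, 0.9]
width: 0.0612
gripper_force: 0.0
```

play_rows([
  [0,0,0],
  [0,0,0],
  [0,0,0],
  [0,0,0],
  [0,0,0],
  [0,0,0],
], twist=[0,0,0,0,0,0], fingers=0, newtons=6)

```text
t: 30.7
eef_pos: [0.4197, 0.3046, 0.1643]
ee_rot: [3.142, 0.0, 0.001]
force: [-0.0, 0.5, -0.6]
width: 0.0067
gripper_force: 0.0
```

play_rows([
  [0,0,0],
  [0,0,0],
  [0,0,0],
  [0,0,0],
], twist=[0,0,0,0], fingers=0, newtons=60)

```text
t: 31.2
eef_pos: [0.4197, 0.3047, 0.1643]
ee_rot: [-3.142, -0.0, 0.001]
force: [-0.4, 0.2, -0.1]
width: 0.0004
gripper_force: 0.0
```

play_rows([
  [0,0,0],
  [0,0,0],
  [0,0,0],
  [0,0,0],
  [0,0,-1],
  [0,0,-1],
  [0,0,-1],
  [0,0,-1],
], twist=[0,0,0,0,0,0,0,0], fingers=0.7, newtons=6)

```text
t: 32.2
eef_pos: [0.4197, 0.3046, 0.2652]
ee_rot: [-3.142, -0.0, 0.001]
force: [0.2, -0.8, -0.2]
width: 0.061
gripper_force: 0.0
```

play_rows([
  [0,1,-1],
  [0,1,-0.4],
  [0,1,0],
  [0,1,0],
  [0,1,0],
  [0,1,0],
  [0,1,0],
  [0,1,0],
], twist=[0,0,0,0,0,0,0,0])

```text
t: 33.2
eef_pos: [0.4193, 0.1026, 0.2984]
ee_rot: [3.141, 0.001, 0.0]
force: [0.9, 1.1, -0.3]
width: 0.0612
gripper_force: 0.0
```

Run:
```python
from fit import *
print(arm.get_state()['eef_pos'])
f=grab('scene','scene9.png');t=grab('top','top9.png')
a=cv2.imread('pics/scene0.png').astype(int)
for nm in('scene7','scene9'):
    b=cv2.imread(f'pics/{nm}.png').astype(int);d=np.abs(a-b).sum(2)
    print(nm,'cols 294..322 rows 222..276');
    for v in range(222,278,1): print(v,' '.join('%3d'%x for x in d[v,284:324]//3))
b=cv2.imread('pics/top9.png').astype(int).sum(2)//3
print('top gray cols 215..260 rows 208..248')
for v in range(206,248): print(v,' '.join('%3d'%x for x in b[v,214:262]))
for m in models.silhouettes('pail','scene')[:1]+models.silhouettes('pail','top')[:1]:
    ys,xs=np.nonzero(m['pixels']);print(len(xs),xs.min(),xs.max(),ys.min(),ys.max())
```

```text
[0.41925954 0.10263603 0.29836249]
scene7 cols 294..322 rows 222..276
222   1   0   0   0   1   0   0   1   1   0   1   1   1   1   0   1   1   1   2   1   0   1   0   0   0   0   1   1   1   0   2   0   0   1   1   1   0   1   0   0
223   1   1   0   0   1   0   1   0   0   1   1   0   1   0   0   1   0   1   1   2   0   1   1   0   0   1   0   0   1   1   0   1   0   0   0   1   0   1   1   0
224   1   0   0   0   2   1   0   1   0   0   2   1   1   0   0   0   0   1   1   1   1   0   1   0   1   1   1   1   0   1   0   1   1   0   0   1   0   0   0   0
225   0   0   0   0   1   1   1   0   1   1   0   0   0   0   1   0   1   1   1   1   1   0   1   0   1   1   1   0   1   0   1   0   0   0   1   0   0   0   1   1
226   1   0   0   1   0   1   0   1   0   1   1   0   1   1   0   0   0   1   1   1   1   1   1   0   1   1   0   1   0   0   1   1   0   0   1   0   0   1   1   1
227   0   1   1   0   1   1   0   2   0   0   0   1   1   1   1   1   1   1   0   1   0   0   1   1   1   0   1   1   1   5   2   3   1   2   8   3   1   0   0   0
228   1   0   0   1   0   1   1   1   0   0   
[... 24961 characters left out ...]
  87  91  86  84  84  81  71  57  72 100 114 118 121 119 100  68  41  41  54  65  65  65  68
245 158 158 158 158 157 157 158 156 158 158 157 154 143 138 131 111  87  67  54  53  52  53  55  57  57  63  67  67  68  70  66  54  48  56  90 113 120 121 110 113  94  58  35  40  57  67  67  69
246 158 158 158 158 157 157 157 158 157 158 158 158 156 154 145 133 127 110  82  63  61  60  59  59  61  63  67  70  70  63  52  47  47  52  68 102 122 112  93  95 112  92  51  29  45  63  67  69
247 158 158 158 158 158 156 157 157 157 157 158 158 158 158 156 143 133 134 128 120 122 111  99  82  79  90  96  90  77  59  49  49  52  56  56  76 110 111  98  98 120 122  88  47  33  55  67  69
865 218 257 212 248
```

Run:
```python
from fit import *
np.set_printoptions(precision=4,suppress=True)
fs=[imaging.grab_frame(c) for c in('scene','top')]
for n,a,b in (('eye9',(308.3,234.5),(237.2,235.3)),('eye9b',(308.3,233),(237.2,236)),('eye7',(305.5,234),(238,229.8)),('earN9?',(304.5,267),(218.7,230))): print(n,*tri(fs,[a,b]))
# top rim: cols at row ~229: left edge 218.5 right ~257.5; rows 211..247
print('rim top9',atz(fs[1],238,229.3,.085))
# scene rim: left edge col 287, right edge ~ 321; top row 237 bottom ~265
print('rim scene9',atz(fs[0],304,252,.085))
for cx in(.418,.423,.428):
  for th in(-.3,-.2,-.1,0):
    W=wire(cx,.304,0,th); print(cx,th,'eye scene',projs(fs[0],W[-8:-7])[0],'top',projs(fs[1],W[-8:-7])[0],'midarch scene',projs(fs[0],W[40:42])[:,0],'top rows',projs(fs[1],W[40:42]).ravel())
```

```text
eye9 [0.4043 0.298  0.1606] [0.0027, 0.0027]
eye9b [0.4032 0.2974 0.167 ] [0.004, 0.004]
eye7 [0.4171 0.2957 0.1616] [0.0011, 0.0011]
earN9? [0.4231 0.3648 0.0761] [0.0004, 0.0004]
rim top9 [0.4234 0.3017 0.085 ]
rim scene9 [0.4202 0.3085 0.085 ]
0.418 -0.3 eye scene [313.6243 234.2144] top [235.7026 239.0111] midarch scene [309.8334 307.3152] top rows [220.2669 235.0625 252.8231 234.0728]
0.418 -0.2 eye scene [310.8525 233.8551] top [235.5687 235.993 ] midarch scene [308.5826 306.1125] top rows [220.2022 233.7449 252.7718 232.7545]
0.418 -0.1 eye scene [308.0095 233.6852] top [235.4596 232.9193] midarch scene [307.3015 304.8811] top rows [220.1523 232.4046 252.7268 231.4137]
0.418 0 eye scene [305.1267 233.707 ] top [235.3766 229.8261] midarch scene [306.0033 303.6338] top rows [220.1179 231.0559 252.6886 230.0649]
0.423 -0.3 eye scene [312.0889 234.277 ] top [235.6654 237.3653] midarch scene [308.2966 305.8388] top rows [220.2355 233.47   252.7822 232.4803]
0.423 -0.2 eye scene [309.3151 233.9178] top [235.5316 234.3466] midarch scene [307.045  304.6354] top rows [220.1708 232.1521
[... 189 characters left out ...]
5873 233.7697] top [235.3395 228.1814] midarch scene [304.4648 302.1558] top rows [220.0865 229.4639 252.6477 228.4729]
0.428 -0.3 eye scene [310.5531 234.3396] top [235.6283 235.7205] midarch scene [306.7597 304.3623] top rows [220.204  231.8785 252.7413 230.8887]
0.428 -0.2 eye scene [307.7775 233.9804] top [235.4945 232.7012] midarch scene [305.5072 303.1581] top rows [220.1393 230.5603 252.69   229.5698]
0.428 -0.1 eye scene [304.9318 233.8106] top [235.3854 229.6282] midarch scene [304.2249 301.9256] top rows [220.0895 229.2203 252.645  228.2294]
0.428 0 eye scene [302.0476 233.8324] top [235.3025 226.5377] midarch scene [302.926  300.6777] top rows [220.0551 227.8728 252.6068 226.8817]
```

play_rows([
  [-0.25,-1,0],
  [-0.26,-1,0],
  [0,-1,0],
  [0,-1,0],
  [0,-1,0],
  [0,-1,0],
  [0,-1,0],
  [0,-0.9,0],
], twist=[0,0,0,0,0,0,0,0])

```text
t: 34.5
eef_pos: [0.407, 0.3038, 0.2992]
ee_rot: [3.141, 0.0, 0.001]
force: [-0.1, 0.8, 0.5]
width: 0.0617
gripper_force: 0.0
```

play_rows([
  [0,0,1],
  [0,0,1],
  [0,0,1],
  [0,0,1],
  [0,0,0.7],
  [0,0,0.32],
  [0,0,0],
], twist=[0,0,0,0,0,0,0])

```text
t: 35.38
eef_pos: [0.407, 0.3024, 0.1736]
ee_rot: [3.141, 0.0, 0.001]
force: [-0.3, 0.0, 0.1]
width: 0.0617
gripper_force: 0.0
```

play_rows([
  [0,0,0],
  [0,0,0],
  [0,0,0],
  [0,0,0],
  [0,0,0],
  [0,0,0],
], twist=[0,0,0,0,0,0], fingers=0.2, newtons=4)

```text
t: 36.12
eef_pos: [0.4072, 0.3025, 0.1741]
ee_rot: [-3.141, -0.001, 0.001]
force: [-1.1, 1.8, 1.8]
width: 0.0291
gripper_force: 4.0
```

play_rows([
  [0.1,0,-0.02],
  [0.16,0,-0.02],
  [0.16,0,-0.02],
  [0.14,0,0],
  [0.08,0,0],
  [0,0,0],
], twist=[0,0,0,0,0,0])

```text
t: 36.88
eef_pos: [0.4233, 0.3022, 0.1754]
ee_rot: [-3.141, -0.0, 0.0]
force: [-0.7, 1.6, 3.1]
width: 0.0287
gripper_force: 4.0
```

Run:
```python
from h import *
s=arm.get_state();print(s['eef_pos'],s['force'],s['width'])
f=grab('scene','scene10.png');a=cv2.imread('pics/scene0.png').astype(int);b=cv2.imread('pics/scene10.png').astype(int);d=np.abs(a-b).sum(2)//3
c=cv2.imread('pics/scene9.png').astype(int);d2=np.abs(a-c).sum(2)//3
for v in (245,248,250,270,273,275): print(v,list(d[v,280:326]),'\n   ',list(d2[v,280:326]))
```

```text
[0.42325545 0.3022358  0.17538477] [-0.72725126  1.55398299  3.14617354] 0.028717023898761792
245 [np.int64(2), np.int64(3), np.int64(2), np.int64(2), np.int64(2), np.int64(1), np.int64(2), np.int64(14), np.int64(29), np.int64(34), np.int64(41), np.int64(42), np.int64(41), np.int64(39), np.int64(36), np.int64(35), np.int64(34), np.int64(35), np.int64(33), np.int64(32), np.int64(32), np.int64(32), np.int64(31), np.int64(29), np.int64(30), np.int64(27), np.int64(30), np.int64(28), np.int64(41), np.int64(72), np.int64(81), np.int64(83), np.int64(85), np.int64(79), np.int64(53), np.int64(46), np.int64(76), np.int64(76), np.int64(69), np.int64(60), np.int64(50), np.int64(18), np.int64(4), np.int64(2), np.int64(2), np.int64(1)] 
    [np.int64(2), np.int64(2), np.int64(2), np.int64(1), np.int64(2), np.int64(2), np.int64(1), np.int64(13), np.int64(28), np.int64(34), np.int64(41), np.int64(42), np.int64(41), np.int64(40), np.int64(38), np.int64(37), np.int64(36), np.int64(36), np.int64(35), np.int64(34), np.int64(33), np.int64(32), np.int64(32), np.int64(32), np.int64(33), np.int64(33), np.in
[... 5991 characters left out ...]
int64(2), np.int64(2), np.int64(2), np.int64(1), np.int64(2)] 
    [np.int64(86), np.int64(88), np.int64(89), np.int64(89), np.int64(90), np.int64(93), np.int64(94), np.int64(96), np.int64(99), np.int64(101), np.int64(106), np.int64(108), np.int64(92), np.int64(45), np.int64(12), np.int64(2), np.int64(13), np.int64(21), np.int64(42), np.int64(68), np.int64(79), np.int64(82), np.int64(80), np.int64(73), np.int64(65), np.int64(71), np.int64(73), np.int64(68), np.int64(64), np.int64(61), np.int64(46), np.int64(38), np.int64(11), np.int64(0), np.int64(2), np.int64(2), np.int64(3), np.int64(3), np.int64(3), np.int64(2), np.int64(2), np.int64(3), np.int64(2), np.int64(2), np.int64(1), np.int64(2)]
```

The pail did not move, and the handle is now upright: its wire went from column 308 to about 304.5. I'll regrip with the tips about 18 mm below the eye top, clear of the flare, and test-lift at a moderate force.

play_rows([
  [0,0,0],
  [0,0,0],
  [0,0,0.12],
  [0,0,0],
  [0,0,0],
], twist=[0,0,0,0,0], fingers=0.4)

```text
t: 37.55
eef_pos: [0.4229, 0.302, 0.1722]
ee_rot: [3.141, 0.0, 0.001]
force: [-0.3, 0.2, 0.6]
width: 0.0352
gripper_force: 0.0
```

play_rows([
  [0,0,0],
  [0,0,0],
  [0,0,0],
  [0,0,0],
  [0,0,0],
], twist=[0,0,0,0,0], fingers=0.1, newtons=25)

```text
t: 38.17
eef_pos: [0.4231, 0.3024, 0.1725]
ee_rot: [-3.141, -0.0, 0.001]
force: [0.6, 2.1, 1.0]
width: 0.0279
gripper_force: 25.0
```

play_rows([
  [0,0,-0.2],
  [0,0,-0.2],
  [0,0,-0.2],
  [0,0,-0.2],
  [0,0,0],
  [0,0,0],
  [0,0,0],
  [0,0,0],
], twist=[0,0,0,0,0,0,0,0])

```text
t: 39.17
eef_pos: [0.4229, 0.3021, 0.1922]
ee_rot: [3.141, 0.0, 0.001]
force: [0.0, -0.3, -3.3]
width: 0.0274
gripper_force: 25.0
```

Run:
```python
from h import *
s=arm.get_state();print(s['eef_pos'],s['force'],s['width'],s['moment'])
f=grab('scene','scene11.png')['pixels'].astype(np.float32).mean(2);g=cv2.imread('pics/scene10.png').astype(np.float32).mean(2)
# shift of pail body (lower front wall) between 10 and 11
T=g[262:276,292:316];R=cv2.matchTemplate(f[245:285,280:330],T,cv2.TM_CCOEFF_NORMED);_,m,_,p=cv2.minMaxLoc(R);print('match',m,p[0]+280-292,p[1]+245-262)
fr=imaging.grab_frame('scene');print([proj(fr,[.423,.345,.04+z])-proj(fr,[.423,.345,.04]) for z in(.01,.02)])
```

```text
[0.42294052 0.30207315 0.1921636 ] [ 0.0117729  -0.2595552  -3.29335828] 0.027415984384747967 [-0.01898446 -0.06962484  0.0247708 ]
match 0.9423943161964417 0 -4
[array([ 0.06352408, -1.83241301]), array([ 0.12756565, -3.67975347])]
```

The test lift held: it rose 20 mm with the pail following and 3.3 N of weight. Carrying on quickly.

play_rows([
  [-0.2,0,-0.5],
  [-0.2,0.3,-0.7],
  [-0.2,0.7,-0.7],
  [0,0.9,-0.66],
  [0,1,0],
  [0,1,0],
  [0,0.9,0],
  [0,0.52,0],
], twist=[0,0,0,0,0,0,0,0])

```text
t: 40.28
eef_pos: [0.4079, 0.1673, 0.2559]
ee_rot: [3.141, 0.001, -0.0]
force: [0.3, -0.7, -3.0]
width: 0.0278
gripper_force: 25.0
```

Run:
```python
from h import *
np.set_printoptions(precision=4,suppress=True)
s=arm.get_state();print(s['eef_pos'],s['force'],s['width'])
f=grab('scene','scene12.png')['pixels'].astype(np.float32).mean(2);g=cv2.imread('pics/scene10.png').astype(np.float32).mean(2)
T=g[262:276,292:316];R=cv2.matchTemplate(f[190:270,280:340],T,cv2.TM_CCOEFF_NORMED);_,m,_,p=cv2.minMaxLoc(R);print('match',m,p[0]+280-292,p[1]+190-262)
fr=imaging.grab_frame('scene')
for sl in(0,.005,.01): print(sl,proj(fr,[.408,.212,.04+.0835-sl])-proj(fr,[.423,.345,.04]))
```

```text
[0.4079 0.1673 0.2559] [ 0.3285 -0.6965 -2.9968] 0.02780372881847199
match 0.7116629481315613 2 -47
0 [  1.97   -46.0642]
0.005 [  1.935  -45.0783]
0.01 [  1.9003 -44.0964]
```

play_rows([
  [0.4,-0.12,0],
  [0.6,-0.12,0],
  [0.7,-0.08,0],
  [0.4,-0.06,0],
  [0.05,0,0],
  [0,0,0],
  [0,0,0],
], twist=[0,0,0,0,0,0,0])

```text
t: 41.25
eef_pos: [0.4615, 0.1785, 0.2564]
ee_rot: [-3.141, -0.0, 0.001]
force: [0.3, 0.4, -2.9]
width: 0.0277
gripper_force: 25.0
```

Run:
```python
from h import *
np.set_printoptions(precision=4,suppress=True)
s=arm.get_state();print(s['eef_pos'],s['force'],s['width'])
f=grab('scene','scene13.png')['pixels'].astype(np.float32).mean(2);g=cv2.imread('pics/scene12.png').astype(np.float32).mean(2)
T=g[213:231,288:322];R=cv2.matchTemplate(f[190:260,250:340],T,cv2.TM_CCOEFF_NORMED);_,m,_,p=cv2.minMaxLoc(R);print('match',m,p[0]+250-288,p[1]+190-213)
fr=imaging.grab_frame('scene');print(proj(fr,[.463,.22,.12])-proj(fr,[.408,.21,.12]))
```

```text
[0.4615 0.1785 0.2564] [ 0.2827  0.3816 -2.8551] 0.027667179515226972
match 0.7995819449424744 -16 3
[-15.839    2.8012]
```

play_rows([
  [0.02,0,0.4],
  [0,0,0.5],
  [0,0,0.3],
  [0,0,0.1],
  [0,0,0],
], twist=[0,0,0,0,0])

```text
t: 41.98
eef_pos: [0.4624, 0.1787, 0.2237]
ee_rot: [3.141, 0.0, 0.001]
force: [-0.4, 0.6, -4.2]
width: 0.028
gripper_force: 25.0
```

play_rows([
  [0,0,0.1],
  [0,0,0.05],
  [0,0,0],
  [0,0,0],
], twist=[0,0,0,0])

```text
t: 42.48
eef_pos: [0.4626, 0.1788, 0.2207]
ee_rot: [-3.141, -0.001, 0.001]
force: [-0.4, -0.0, 3.3]
width: 0.028
gripper_force: 25.0
```

The load has gone over to the hook: force went from −4.2 to +3.3 N at the expected seat height. I'll release gently and rise.

play_rows([
  [0,0,-0.06],
  [0,0,0],
  [0,0,0],
], twist=[0,0,0], newtons=3)

```text
t: 42.85
eef_pos: [0.4621, 0.1786, 0.2212]
ee_rot: [3.141, 0.001, 0.001]
force: [1.0, 1.3, -3.3]
width: 0.0293
gripper_force: 3.0
```

play_rows([
  [0,0,0],
  [0,0,0],
  [0,0,0],
  [0,0,0],
  [0,0,0],
  [0,0,0],
  [0,0,0],
  [0,0,0],
], twist=[0,0,0,0,0,0,0,0], fingers=0.55)

```text
t: 43.85
eef_pos: [0.4623, 0.1786, 0.2215]
ee_rot: [3.142, -0.0, 0.001]
force: [-0.4, 0.0, -0.2]
width: 0.0479
gripper_force: 0.0
```

play_rows([
  [0,0,-0.3],
  [0,0,-0.5],
  [0,0,-0.7],
  [0,0,-1],
  [0,0,-1],
  [0,0,-1],
  [0,0,-1],
  [0,1,0],
], twist=[0,0,0,0,0,0,0,0])

```text
t: 44.85
eef_pos: [0.4632, 0.1546, 0.3621]
ee_rot: [-3.139, -0.004, 0.002]
force: [0.4, 0.7, -0.0]
width: 0.0484
gripper_force: 0.0
```

play_rows([
  [0,1,0],
  [0,1,0],
  [0,1,0],
  [0,1,0],
  [0,1,0],
  [0,1,0],
  [0,0,0],
  [0,0,0],
], twist=[0,0,0,0,0,0,0,0])

```text
t: 45.85
eef_pos: [0.4625, 0.0038, 0.3597]
ee_rot: [-3.141, -0.001, 0.0]
force: [-0.2, -0.3, -0.2]
width: 0.0485
gripper_force: 0.0
```

Run:
```python
from h import *
np.set_printoptions(precision=4,suppress=True)
s=arm.get_state();print(s['t'],s['eef_pos'],s['force'])
prev=None
for i in range(8):
    f=grab('scene','scene14.png' if i==0 else None);p=f['pixels'][180:260,250:330].astype(int)
    if prev is not None: print('diff',np.abs(p-prev).mean().round(2),np.abs(p-prev).max())
    prev=p
t=grab('top')
for c,fr in(('scene',f),('top',t)):
    for n in('pail','lime','yoghurt_pot','apple','peeler','jam_jar'):
        for b in models.boxes_of(n,c)[:2]: print(n,c,np.array(b['extent']).round(1),round(b['confidence'],2))
    print('expect rim',proj(fr,[.463,.178,.132]),'foot',proj(fr,[.463,.178,.047]))
```

```text
45.85 [0.4625 0.0038 0.3597] [-0.2232 -0.3034 -0.1556]
diff 0.6 26
diff 0.51 14
diff 0.46 16
diff 0.51 22
diff 0.57 25
diff 0.63 31
diff 0.7 32
pail scene [290.9 220.1  35.1  39.9] 0.66
pail scene [289.5 224.9  11.8   3.1] 0.5
yoghurt_pot scene [306.9 192.6  16.6  16.4] 0.87
yoghurt_pot scene [291.8 222.9  10.9  -0.8] 0.72
apple scene [314.1 214.4  13.6  20.9] 0.77
peeler scene [318.3 246.9  10.8  37.5] 0.75
jam_jar scene [300.8 325.   30.3  27.3] 0.72
jam_jar scene [306.4 192.1  16.   22.6] 0.59
expect rim [289.0842 214.6212] foot [289.0507 230.9972]
pail top [268.1 207.   30.3  21.8] 0.48
yoghurt_pot top [342.5 237.6  25.3  15.9] 0.72
jam_jar top [152.9 223.4  26.1  25. ] 0.69
expect rim [276.056  214.7486] foot [276.2553 216.6458]
```

play_rows([
  [0,1,0],
  [0,1,0],
  [0,1,0],
  [0,1,0],
  [0,0,0],
  [0,0,0],
  [0,0,0],
  [0,0,0],
], twist=[0,0,0,0,0,0,0,0])

```text
t: 47.9
eef_pos: [0.4626, -0.0958, 0.3591]
ee_rot: [-3.142, -0.0, 0.001]
force: [0.0, -0.2, 0.2]
width: 0.0482
gripper_force: 0.0
```

play_rows([
  [0,0,0],
  [0,0,0],
  [0,0,0],
  [0,0,0],
  [0,0,0],
  [0,0,0],
  [0,0,0],
  [0,0,0],
], twist=[0,0,0,0,0,0,0,0])

```text
t: 48.9
eef_pos: [0.4625, -0.0963, 0.3591]
ee_rot: [3.142, -0.0, 0.001]
force: [-0.8, -0.4, -0.3]
width: 0.048
gripper_force: 0.0
```

play_rows([
  [0,0,0],
  [0,0,0],
  [0,0,0],
  [0,0,0],
  [0,0,0],
  [0,0,0],
  [0,0,0],
  [0,0,0],
], twist=[0,0,0,0,0,0,0,0])

```text
t: 49.9
eef_pos: [0.4625, -0.0963, 0.3591]
ee_rot: [3.142, -0.0, 0.001]
force: [-0.1, 0.8, -0.2]
width: 0.048
gripper_force: 0.0
```

play_rows([
  [0,0,0],
  [0,0,0],
  [0,0,0],
  [0,0,0],
  [0,0,0],
  [0,0,0],
  [0,0,0],
  [0,0,0],
], twist=[0,0,0,0,0,0,0,0])

```text
t: 50.9
eef_pos: [0.4625, -0.0963, 0.3591]
ee_rot: [3.142, 0.0, 0.001]
force: [0.8, -0.5, -0.3]
width: 0.0482
gripper_force: 0.0
```

play_rows([
  [0,0,0],
  [0,0,0],
  [0,0,0],
  [0,0,0],
  [0,0,0],
  [0,0,0],
  [0,0,0],
  [0,0,0],
], twist=[0,0,0,0,0,0,0,0])

```text
t: 51.9
eef_pos: [0.4625, -0.0963, 0.3591]
ee_rot: [3.142, 0.0, 0.001]
force: [-0.4, 0.4, 0.0]
width: 0.048
gripper_force: 0.0
```

Run:
```python
from h import *
a=cv2.imread('pics/scene0.png').astype(int)
ps=[]
for i in range(12):
    f=grab('scene');ps.append(f['pixels'][205:245,268:312].astype(int))
print('t',arm.get_state()['t'],'swing diff',[round(float(np.abs(ps[0]-p).mean()),2) for p in ps],[int(np.abs(ps[0]-p).max()) for p in ps])
d=np.abs(f['pixels'][:,:,::-1].astype(int)-a).sum(2)//3
print('peeler',d[228:262,313:326].mean(),'apple',d[204:222,310:317].mean(),'pot',d[182:202,298:315].mean(),'jar',d[311:339,286:316].mean())
x=f['pixels'].astype(int);g=(x[:,:,1]-x[:,:,0]>25)&(x[:,:,1]-x[:,:,2]>40);ys,xs=np.nonzero(g[195:250,265:320]);print('green',len(xs),xs.mean()+265 if len(xs) else 0,ys.mean()+195 if len(ys) else 0)
```

```text
t 52.5 swing diff [0.0, 0.55, 0.77, 0.9, 1.03, 1.13, 1.21, 1.22, 1.15, 1.07, 0.92, 0.78] [0, 18, 22, 31, 31, 31, 32, 31, 31, 31, 31, 31]
peeler 6.970588235294118 apple 1.0317460317460319 pot 1.6 jar 1.8011904761904762
green 17 287.70588235294116 223.64705882352942
```

Run:
```python
from h import *
f=grab('scene','scene15.png');grab('top','top15.png')
for n in('scene0','scene5','scene6','scene7','scene9','scene12','scene15','top0','top5','top15'):
    x=cv2.imread(f'pics/{n}.png').astype(int);y=(x[:,:,2]-x[:,:,0]).clip(0)
    w=y[222:265,308:330] if 's' in n[:1] else y[238:256,240:295]
    w=np.where(w>60,w,0);ys,xs=np.mgrid[:w.shape[0],:w.shape[1]];W=w.sum()+1e-9
    mx,my=(w*xs).sum()/W,(w*ys).sum()/W;cxy=(w*(xs-mx)*(ys-my)).sum()/W;cxx=(w*(xs-mx)**2).sum()/W;cyy=(w*(ys-my)**2).sum()/W
    print(n,int(W),round(mx,2),round(my,2),'ang',round(float(.5*np.arctan2(2*cxy,cxx-cyy)),3))
```

```text
scene0 22238 9.0 16.34 ang 1.501
scene5 23796 9.01 16.35 ang 1.503
scene6 16643 8.63 13.6 ang 1.326
scene7 16112 8.62 13.57 ang 1.325
scene9 14704 8.45 12.86 ang 1.278
scene12 22285 8.75 16.64 ang 1.456
scene15 21904 8.67 16.42 ang 1.425
top0 13207 34.34 9.47 ang 0.016
top5 14495 34.45 9.48 ang 0.023
top15 14706 34.71 9.24 ang -0.031
```

The peeler was nudged by about 1 mm and 3° when the pail dropped, which is too little to risk correcting. I'll wait for the swing to die down.

play_rows([
  [0,0,0],
  [0,0,0],
  [0,0,0],
  [0,0,0],
  [0,0,0],
  [0,0,0],
  [0,0,0],
  [0,0,0],
], twist=[0,0,0,0,0,0,0,0])

```text
t: 53.6
eef_pos: [0.4625, -0.0963, 0.3591]
ee_rot: [3.142, 0.0, 0.001]
force: [1.0, -0.2, -0.1]
width: 0.0482
gripper_force: 0.0
```

play_rows([
  [0,0,0],
  [0,0,0],
  [0,0,0],
  [0,0,0],
  [0,0,0],
  [0,0,0],
  [0,0,0],
  [0,0,0],
], twist=[0,0,0,0,0,0,0,0])

```text
t: 54.6
eef_pos: [0.4625, -0.0963, 0.3591]
ee_rot: [3.142, -0.0, 0.001]
force: [0.0, -0.0, -0.3]
width: 0.0483
gripper_force: 0.0
```

play_rows([
  [0,0,0],
  [0,0,0],
  [0,0,0],
  [0,0,0],
  [0,0,0],
  [0,0,0],
  [0,0,0],
  [0,0,0],
], twist=[0,0,0,0,0,0,0,0])

```text
t: 55.6
eef_pos: [0.4625, -0.0963, 0.3591]
ee_rot: [3.142, 0.0, 0.001]
force: [0.1, -0.2, -0.1]
width: 0.0481
gripper_force: 0.0
```

play_rows([
  [0,0,0],
  [0,0,0],
  [0,0,0],
  [0,0,0],
  [0,0,0],
  [0,0,0],
  [0,0,0],
  [0,0,0],
], twist=[0,0,0,0,0,0,0,0])

```text
t: 56.6
eef_pos: [0.4625, -0.0963, 0.3591]
ee_rot: [-3.142, -0.0, 0.001]
force: [-0.2, -1.7, -0.2]
width: 0.0478
gripper_force: 0.0
```

play_rows([
  [0,0,0],
  [0,0,0],
  [0,0,0],
  [0,0,0],
  [0,0,0],
  [0,0,0],
  [0,0,0],
  [0,0,0],
], twist=[0,0,0,0,0,0,0,0])

```text
t: 57.6
eef_pos: [0.4625, -0.0963, 0.3591]
ee_rot: [3.142, -0.0, 0.001]
force: [0.3, -0.2, -0.2]
width: 0.0484
gripper_force: 0.0
```

play_rows([
  [0,0,0],
  [0,0,0],
  [0,0,0],
  [0,0,0],
  [0,0,0],
  [0,0,0],
  [0,0,0],
  [0,0,0],
], twist=[0,0,0,0,0,0,0,0])

```text
t: 58.6
eef_pos: [0.4625, -0.0963, 0.3591]
ee_rot: [3.142, -0.0, 0.001]
force: [-1.0, 0.1, -0.3]
width: 0.0483
gripper_force: 0.0
```

Run:
```python
from h import *
ps=[grab('scene')['pixels'][205:245,268:312].astype(int) for i in range(14)]
print('t',arm.get_state()['t'],[round(float(np.abs(ps[0]-p).mean()),2) for p in ps],[int(np.abs(ps[0]-p).max()) for p in ps])
```

```text
t 59.3 [0.0, 0.45, 0.48, 0.51, 0.55, 0.53, 0.57, 0.53, 0.53, 0.54, 0.53, 0.48, 0.45, 0.45] [0, 4, 19, 19, 19, 19, 28, 27, 19, 19, 19, 19, 3, 2]
```

Only image noise remains, so the pail is practically still. Handing in.

```bash
python3 -c "
from station import arm
print(arm.job_done())"
```

```text
the job is handed in; nothing more can be done
None
```

The pail hangs still and free on the hook with the lime inside, handed in at about 59 s; on the first lift it slipped from the gripper, dropped without tipping over, and the peeler was shifted by about 1 mm and 3°.

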